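# Index the photo turntable to its next notch

## Task

The vase is being photographed from all round: press down the dished plunger on the turntable's arm with the fingertips and, with it pressed, swing the arm and table anticlockwise (seen from above) to the very next notch, not past it, and let the plunger spring fully up into that notch. The vase stays standing on the table untouched, nothing is lifted, and the other things are left where they are.

Things in the scene. Friction and masses are not known exactly. Their poses are not given: they have to be found in the camera images.
- dish (a point): Centre of the dish floor of the black round plunger cap, the place to press. The cap is 60 mm across with a raised rim: the dish is 52 mm wide inside and 8 mm deep. The cap sits on a thin upright steel stem at the end of a short aluminium arm that sticks out of the turntable, 160 mm from the turntable's axis; the dish floor is 89 mm above the work surface when the plunger is up. Its x axis points straight away from the turntable's axis, z up.
- plunger (a joint): How far the plunger is pressed down, in m: 0 up, 0.012 fully down at a hard stop. A spring pushes it up with 3 N at 0 and 8 N at 0.012. A steel tooth on the stem sits in a notch of the fixed plate and locks the table; the table is free to turn when the plunger is 0.009 or more down. Let go between two notches, the tooth rides against the plate's underside (plunger about 0.008) and pops up (below 0.001) when it meets a notch.
- turntable (a joint): Turn of the wooden table with its arm and plunger, in rad, positive anticlockwise seen from above. 0 in the notch where it starts; the next notch anticlockwise is at 0.6981 (40 degrees; the plate has 9 equal notches). A tooth in its notch has about 0.015 rad of play to either side. It turns with light friction (about 1 N at the plunger) and stays where it is left.
- table_centre (a point): Centre of the wooden table's top face, on the turning axis. The table is a disc 250 mm across, top face 66 mm above the work surface.
- index_base: The fixed base: dark foot and steel plate 300 mm across with 9 notches in its rim (12 mm wide), plate top 44 mm above the work surface. Origin on the turning axis at the work surface, z up. Its yaw turns with the whole device; at table joint 0 the arm points along its direction 160 degrees anticlockwise from its x axis, at the next notch 200 degrees.
- vase: Terracotta vase standing loose near the middle of the table, 66 mm wide, 90 mm high. Origin at the centre of its underside.
- mug: Bystander: white mug, 76 mm wide, 85 mm high. Loose, to be left alone. Origin at its underside.
- candlestick: Bystander: brass candlestick, foot 72 mm wide, 120 mm high. Loose, to be left alone. Origin at its underside.
- egg_cup: Bystander: small blue cup, 46 mm wide, 60 mm high. Loose, to be left alone. Origin at its underside.
- bowl: Bystander: round steel bowl, 150 mm wide, 65 mm high. Loose, to be left alone. Origin at its underside.
- bird_house: Bystander: wooden bird house, about 90 x 90 x 115 mm. Loose, to be left alone. Origin at its underside.
- jar: Bystander: amber jar with steel cap, 70 mm wide, 100 mm high. Loose, to be left alone. Origin at its underside.
- brush: Bystander: hand brush lying flat. Loose, to be left alone. Origin at its underside.

How it is judged:
By the outcome, as a careful person would: the job done as asked, in the order asked, and still so for the second after the job is handed in, with the robot touching nothing.
It also fails if it takes over 42 s, if anything falls off the work surface, if the arm or the gripper's body presses on something with over 40 N, if the wrist force passes 120 N, or if a joint passes its speed limit or range.

## Robot

A 6-joint arm with a two-finger parallel gripper is mounted at the origin on the work surface. World frame = base frame: x ahead of the robot, y to its left, z up, the work surface at z = 0. Lengths are in m, angles in degrees, forces in N, time in s.
With the tool pointing down it reaches from about 0.4 to 0.925 m from the base axis. Payload 3.4 kg.
Tool frame: the origin (TCP) lies between the finger pads; the fingertips stand manip.nose_length ahead of it and the grasp point (between the pads) lies 2 mm behind it (manip.nose_length is the distance from the TCP to the fingertips, in m); z points along the fingers, y is the line along which they close (so a half turn about z gives the same grasp; the last joint's range is limited). The gripper opens to 85 mm and grips with 20 to 120 N. Pads are 22 mm wide; open, the fingers measure 114 mm over their backs; the gripper's body (76 mm by 85 mm) begins 54 mm behind the grasp point. The pads swing forward as they close: fully open they stand 13 mm farther back than shut.
Start: joints at [-70.159, 17.578, 86.31, -0, 76.112, -4.211], TCP at [0.234, -0.525, 0.248] pointing down, gripper open.
Joint ranges: [-179.03, 179.03], [-60, 130.46], [8.19, 133.38], [-81.62, 261.62], [5.75, 156.47], [-153.77, 153.77]. Speed limits (degrees/s): [147.25, 147.25, 180, 180, 180, 180].

## Interface

Orientations are given as a 3x3 rotation matrix whose columns are the frame's x, y, z axes.
In Python, from workcell import monitor, read_camera, manip gives the robot as it stands. The module is installed in compiled form; this text tells all that it offers.
- The arm moves only by the tool drive_tool, never from a script. Its argument "commands" is one flat list of numbers, 6 for each row, row after row: the shift along the tool's x, y, z in mm, then the turn, a rotation vector about the tool's x, y, z in rad. In form: [tx, ty, tz, ax, ay, az, tx, ty, tz, ax, ay, az, ...]. A call has exactly 10 rows; each row shifts and turns the commanded pose from where the row before left it, along the tool's axes as they then stand; what a row does not reach is not made up. A row lasts 1/12 s, in which the tool goes at most 41.7 mm and 7.16 degrees, less where a joint would pass 70% of its speed; a pose out of reach is approached as far as the arm can. A call is refused whole if a number of a shift passes 41.7 or a number of a turn 0.125, either way. A call with a gripper value outside its range is refused whole. "grip" is the opening, from -1 (shut) to 1 (fully open), so that 0 is half open, set as the call begins (left out, the last holds). The fingers move at their own pace and stop on an object; "force" is the grip in N (left out, the last holds). Time passes only in rows, so rows that do not move let the fingers close, or fill a call up. It gives the time, the measured TCP pose, the force and the opening at its end, in the units of the state.
- monitor.state(): the state, without advancing time (a new reading comes with each control period).
- read_camera(name): name is "side" or "top"; returns a dict with "img" (420x560x3 uint8, red, green, blue), "fx", "fy", "cx", "cy" (pixels), "rvec" (rotation vector, rad) and "tvec" (3), from world to camera coordinates, as OpenCV has them. Camera axes: x right, y down, z forward; pixel columns grow to the right and rows downward; lengths in m; the calibration is good to about 2 mm. A picture is of the moment at which its call begins. There is no depth.
- manip.hand_in(): hands the job in, once; it reports no verdict.
The state is a dict: "t": time; "qpos": joint angles; "qd": joint speeds; "joint_efforts": joint torques, N m; "eef_pos": TCP position; "orientation": TCP orientation; "force": force on the tool from outside, world axes, zero at the start; "moment": the same for the moment, N m; "grip_width": finger opening in m.
Only numpy, scipy, OpenCV 4.12 (cv2) and the standard library are available. Lean on these libraries where they do the work, as an engineer would, in place of code of your own. Each camera call takes 0.05 s, during which the arm holds its last target. There are 200 camera calls.

## Working session

There is one attempt and no reset: what is moved stays moved. The work goes in short steps, Python scripts to look and compute and a tool call to move; the robot and the scene stay as the last step left them, time stands still between calls to the robot, and variables do not carry over. Pictures are saved under pics/ and viewed, on a budget of 10 in all, crops included, one or two more only if the job needs it, and the job is handed in when it is done.

Besides the shell and the picture viewer there is one more tool, called in YAML: its name, and indented under it one key for each argument. drive_tool: Moves the arm, as the interface text tells. Its arguments: {"type":"object","properties":{"commands":{"type":"array"},"grip":{"type":"number"},"force":{"type":"number"}},"required":["commands"]}

```bash
mkdir -p pics; cat > h.py <<'E'
import numpy as np, cv2
from workcell import monitor, read_camera, manip
def cam(n):
    c=read_camera(n); K=np.array([[c['fx'],0,c['cx']],[0,c['fy'],c['cy']],[0,0,1.]])
    return c['img'],K,np.array(c['rvec'],float),np.array(c['tvec'],float)
def save(n,f,crop=None,s=1):
    c=cam(n); im=c[0][:,:,::-1]
    if crop: im=im[crop[1]:crop[3],crop[0]:crop[2]]
    cv2.imwrite('pics/'+f,cv2.resize(im,None,fx=s,fy=s,interpolation=cv2.INTER_CUBIC)); return c
def at_z(c,px,z):
    _,K,r,t=c; R=cv2.Rodrigues(r)[0]; d=R.T@np.linalg.inv(K)@np.array([*px,1.]); o=-R.T@t
    return o+d*(z-o[2])/d[2]
def proj(c,P): return cv2.projectPoints(np.array(P,float).reshape(-1,3),c[2],c[3],c[1],None)[0].reshape(-1,2)
E
python3 - <<'E'
from h import *
for n in('top','side'):
    c=save(n,n+'0.png',s=1.4); print(n,(-cv2.Rodrigues(c[2])[0].T@c[3]).round(3),c[1][0,0])
s=monitor.state(); print(manip.nose_length,s['t'],s['grip_width'],s['orientation'],s['force'])
E
```

```text
top [0.323 0.014 1.36 ] 409.35112612591996
side [0.361 0.83  0.745] 385.26720668945205
0.017 0.1 0.08528902759280652 [[ 9.13188238e-01  4.07537535e-01 -6.31877776e-04]
 [ 4.07538001e-01 -9.13186547e-01  1.76318966e-03]
 [ 1.41543686e-04 -1.86763827e-03 -9.99998246e-01]] [ 0.79587534 -0.27040524  0.37855222]
```

View pics/top0.png

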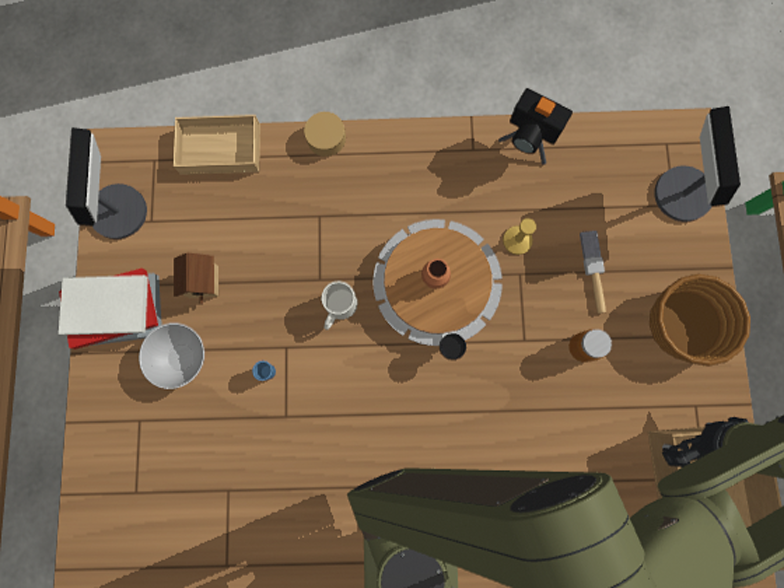

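View pics/side0.png

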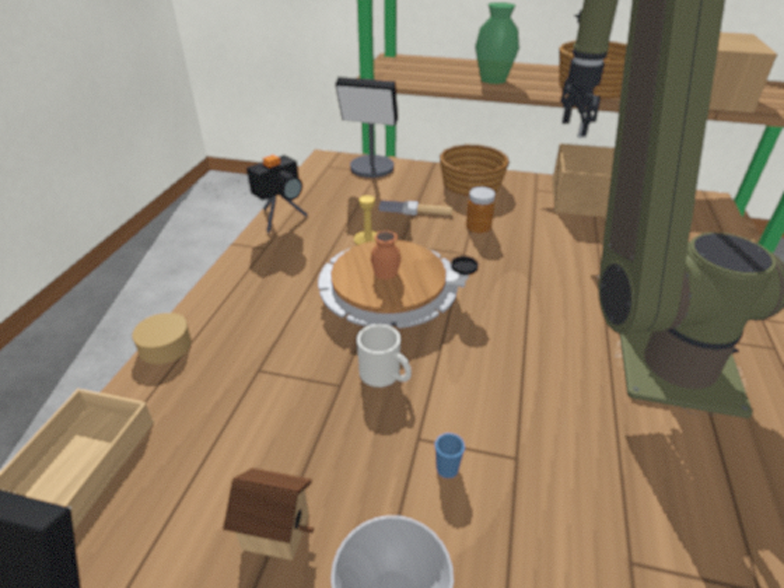

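Top view: the table is centred at about (440,277) and the black cap at (453,347), both in the 1.4x picture. An anticlockwise swing takes the cap right, towards about (495,322), which is clear of the jar at (595,345). Next I'll measure both accurately.

```bash
cat >> h.py <<'E'
def cap(c,guess,z=.097,rad=28):
    g=c[0].max(2).astype(int); m=((g<60)).astype(np.uint8)
    yy,xx=np.mgrid[:g.shape[0],:g.shape[1]]; m[(xx-guess[0])**2+(yy-guess[1])**2>rad**2]=0
    n,l,s,ce=cv2.connectedComponentsWithStats(m); i=1+np.argmax(s[1:,4]); return ce[i],s[i],at_z(c,ce[i],z)
E
python3 - <<'E'
from h import *
from scipy.optimize import least_squares
T=cam('top');S=cam('side')
print(cap(T,(453/1.4,347/1.4)));print(cap(S,(464/1.4,266/1.4),rad=16))
# table centre: wood disc edge search, radial from guess
def edge(c,g0):
    h=c[0].astype(int); sat=(h.max(2)-h.min(2))
    pts=[]
    C=at_z(c,g0,.066)
    for a in np.radians(np.arange(0,360,4)):
        rr=np.arange(.10,.15,.0005); P=C+np.c_[rr*np.cos(a),rr*np.sin(a),0*rr]; p=proj(c,P)
        v=cv2.remap(sat.astype(np.float32),p[:,0].astype(np.float32)[None],p[:,1].astype(np.float32)[None],1)[0]
        k=np.where(v<25)[0]
        if len(k) and k[0]>3: pts.append(P[k[0]])
    return np.array(pts)
for n,c,g in(('T',T,(441/1.4,277/1.4)),('S',S,(388/1.4,274/1.4))):
    p=edge(c,g); r=least_squares(lambda q:np.hypot(p[:,0]-q[0],p[:,1]-q[1])-q[2],[*p[:,:2].mean(0),.125],loss='soft_l1',f_scale=.002); print(n,len(p),r.x)
E
```

```text
(array([322.93680297, 247.2267658 ]), array([314, 239,  19,  18, 269], dtype=int32), array([ 0.43300064, -0.10771987,  0.097     ]))
(array([331.        , 188.80392157]), array([323, 184,  17,  12, 102], dtype=int32), array([ 0.43481302, -0.0979747 ,  0.097     ]))
T 87 [ 0.59123165 -0.08399545  0.1251942 ]
S 67 [ 0.59020019 -0.06932291  0.12686242]
```

drive_tool:
  commands: [17.6,-15,0,0,0,0,17.6,-15,0,0,0,0,17.6,-15,0,0,0,0,17.6,-15,0,0,0,0,17.6,-15,0,0,0,0,17.6,-15,0,0,0,0,17.6,-15,0,0,0,0,17.6,-15,0,0,0,0,17.6,-15,0,0,0,0,17.6,-15,0,0,0,0]
  grip: -1
  force: 40

```text
t: 1.03
eef_pos: [0.3341, -0.3152, 0.2482]
orientation: [[0.913, 0.407, -0.0], [0.407, -0.913, 0.0], [0.0, -0.0, -1.0]]
force: [0.9, -0.4, -0.0]
grip_width: -0.0
```

drive_tool:
  commands: [19.5,-16.6,0,0,0,0,19.5,-16.6,0,0,0,0,19.5,-16.6,0,0,0,0,19.5,-16.6,0,0,0,0,19.5,-16.6,0,0,0,0,19.5,-16.6,0,0,0,0,19.5,-16.6,0,0,0,0,19.5,-16.6,0,0,0,0,19.5,-16.6,0,0,0,0,0,0,0,0,0,0]

```text
t: 1.87
eef_pos: [0.4347, -0.1051, 0.2483]
orientation: [[0.912, 0.411, 0.001], [0.411, -0.912, 0.002], [0.002, -0.002, -1.0]]
force: [0.1, 0.9, 0.0]
grip_width: 0.0003
```

drive_tool:
  commands: [0,0,13,0,0,0,0,0,13,0,0,0,0,0,13,0,0,0,0,0,13,0,0,0,0,0,13,0,0,0,0,0,13,0,0,0,0,0,13,0,0,0,0,0,10,0,0,0,0,0,5,0,0,0,0,0,0,0,0,0]

```text
t: 2.7
eef_pos: [0.4322, -0.1085, 0.1413]
orientation: [[0.913, 0.407, -0.003], [0.407, -0.913, 0.001], [-0.002, -0.002, -1.0]]
force: [0.3, -0.2, 0.1]
grip_width: 0.0001
```

```bash
python3 - <<'E'
from h import *
S=cam('side');T=cam('top')
def crop(c,x,y,w=60):
    im=cv2.resize(c[0][y-w:y+w,x-w:x+w,::-1],(390,390),interpolation=cv2.INTER_CUBIC);return im
cv2.imwrite('pics/a.png',np.hstack([crop(S,331,180,40),crop(T,323,247,40)]))
E
```

```text
(no output)
```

View pics/a.png

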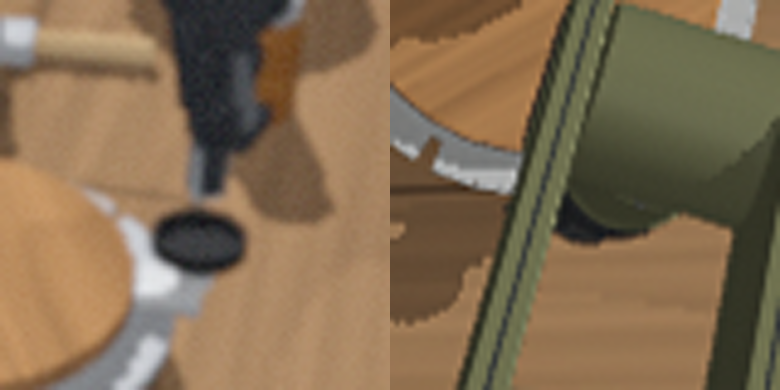

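Side crop: the shut fingertips (207,195) are right above the cap (rim centre 200,240). In the top view the arm hides the cap. Checking these numbers with the calibration.

```bash
python3 - <<'E'
from h import *
S=cam('side');s=monitor.state();p=np.array(s['eef_pos']);o=np.array(s['orientation'])
tip=p+o[:,2]*manip.nose_length
f=lambda q:((q-[291,140])*4.875).round(1)
print(tip,'tip proj',f(proj(S,tip)),'cap rim proj for top-estimate',f(proj(S,[.433,-.1077,.097])), 'img cap->',at_z(S,(291+200/4.875,140+240/4.875),.097))
print(s['force'])
E
```

```text
[ 0.43367577 -0.1087633   0.12579134] tip proj [[203.4 188.3]] cap rim proj for top-estimate [[200.2 229.3]] img cap-> [ 0.43161437 -0.096544    0.097     ]
[ 0.13664704 -0.16159332  0.0679237 ]
```

drive_tool:
  commands: [0,-3,5,0,0,0,0,0,5,0,0,0,0,0,5,0,0,0,0,0,5,0,0,0,0,0,5,0,0,0,0,0,3,0,0,0,0,0,2,0,0,0,0,0,2,0,0,0,0,0,1,0,0,0,0,0,0,0,0,0]

```text
t: 3.68
eef_pos: [0.432, -0.1057, 0.1091]
orientation: [[0.913, 0.408, -0.0], [0.408, -0.913, 0.0], [-0.0, -0.0, -1.0]]
force: [-0.8, 0.1, 0.1]
grip_width: 0.0
```

drive_tool:
  commands: [0,0,1,0,0,0,0,0,1,0,0,0,0,0,1,0,0,0,0,0,1,0,0,0,0,0,1,0,0,0,0,0,1,0,0,0,0,0,1,0,0,0,0,0,0,0,0,0,0,0,0,0,0,0,0,0,0,0,0,0]

```text
t: 4.52
eef_pos: [0.4322, -0.1057, 0.1024]
orientation: [[0.913, 0.408, 0.0], [0.408, -0.913, -0.0], [0.0, 0.0, -1.0]]
force: [-1.0, -0.3, 3.5]
grip_width: -0.0004
```

drive_tool:
  commands: [0,0,1,0,0,0,0,0,1,0,0,0,0,0,1,0,0,0,0,0,1,0,0,0,0,0,1,0,0,0,0,0,1,0,0,0,0,0,1,0,0,0,0,0,0,0,0,0,0,0,0,0,0,0,0,0,0,0,0,0]

```text
t: 5.35
eef_pos: [0.4322, -0.1057, 0.0954]
orientation: [[0.913, 0.408, 0.0], [0.408, -0.913, -0.0], [0.0, 0.0, -1.0]]
force: [-0.8, 0.6, 6.1]
grip_width: -0.0004
```

drive_tool:
  commands: [0,0,0.5,0,0,0,0,0,0,0,0,0,0,0,0,0,0,0,0,0,0,0,0,0,0,0,0,0,0,0,0,0,0,0,0,0,0,0,0,0,0,0,0,0,0,0,0,0,0,0,0,0,0,0,0,0,0,0,0,0]

```text
t: 6.18
eef_pos: [0.4322, -0.1057, 0.095]
orientation: [[0.913, 0.408, 0.0], [0.408, -0.913, -0.0], [0.0, 0.0, -1.0]]
force: [0.4, 0.6, 7.3]
grip_width: 0.0
```

The spring force (7.3 N) agrees with about 10.5 mm pressed. I'll press 0.4 mm more for margin, then swing at 1° per row with the tool turning with the arm.

drive_tool:
  commands: [0,0,0.4,0,0,0,0,0,0,0,0,0,-0.38,1.35,0,0,0,-0.0087,-0.38,1.35,0,0,0,-0.0087,-0.76,2.69,0,0,0,-0.01745,-0.76,2.69,0,0,0,-0.01745,-0.76,2.69,0,0,0,-0.01745,-0.76,2.69,0,0,0,-0.01745,-0.76,2.69,0,0,0,-0.01745,-0.76,2.69,0,0,0,-0.01745]

```text
t: 7.02
eef_pos: [0.4361, -0.1249, 0.0946]
orientation: [[0.856, 0.516, 0.0], [0.516, -0.856, 0.0], [0.0, 0.0, -1.0]]
force: [0.2, 1.0, 6.8]
grip_width: 0.0002
```

```bash
python3 - <<'E'
from h import *
s=monitor.state();p=np.array(s['eef_pos'])-[.591,-.084,0];print(s['eef_pos'],s['force'],np.hypot(*p[:2]),np.degrees(np.arctan2(p[1],p[0]))%360)
save('side','b.png',(240,120,400,240),4)
E
```

```text
[ 0.43607402 -0.12488034  0.09457868] [0.22346355 1.03417355 6.76317953] 0.16022878369574428 194.78172284760223
```

View pics/b.png

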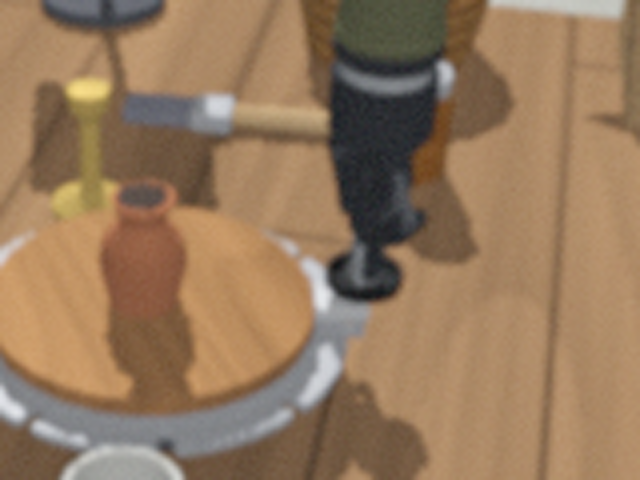

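```bash
python3 - <<'E'
from h import *
S=cam('side');f=lambda P:((proj(S,P)-[240,120])*4).round(0)[0]
b=np.array([0,2])*4
print('moved,pressed',f([.4361,-.1249,.0863])+b,'unmoved,pressed',f([.433,-.1077,.0863])+b,'floor tip',f([.4361,-.1249,.0776]))
E
```

```text
moved,pressed [366. 274.] unmoved,pressed [367. 288.] floor tip [365. 276.]
```

The seen cap centre (365,275) fits the "moved" prediction (366,274), so the table follows. Continuing.

drive_tool:
  commands: [-0.76,2.69,0,0,0,-0.01745,-0.76,2.69,0,0,0,-0.01745,-0.76,2.69,0,0,0,-0.01745,-0.76,2.69,0,0,0,-0.01745,-0.76,2.69,0,0,0,-0.01745,-0.76,2.69,0,0,0,-0.01745,-0.76,2.69,0,0,0,-0.01745,-0.76,2.69,0,0,0,-0.01745,-0.76,2.69,0,0,0,-0.01745,-0.76,2.69,0,0,0,-0.01745]

```text
t: 7.95
eef_pos: [0.4457, -0.1512, 0.0947]
orientation: [[0.754, 0.657, 0.001], [0.657, -0.754, 0.0], [0.001, 0.0, -1.0]]
force: [0.0, 0.9, 6.9]
grip_width: -0.0001
```

drive_tool:
  commands: [-0.76,2.69,0,0,0,-0.01745,-0.76,2.69,0,0,0,-0.01745,-0.76,2.69,0,0,0,-0.01745,-0.76,2.69,0,0,0,-0.01745,-0.76,2.69,0,0,0,-0.01745,-0.76,2.69,0,0,0,-0.01745,-0.76,2.69,0,0,0,-0.01745,-0.76,2.69,0,0,0,-0.01745,-0.76,2.69,0,0,0,-0.01745,-0.76,2.69,0,0,0,-0.01745]

```text
t: 8.78
eef_pos: [0.4597, -0.1754, 0.0947]
orientation: [[0.628, 0.778, 0.001], [0.778, -0.628, 0.0], [0.001, 0.001, -1.0]]
force: [-0.5, 1.3, 7.3]
grip_width: -0.0
```

drive_tool:
  commands: [-0.76,2.69,0,0,0,-0.01745,-0.76,2.69,0,0,0,-0.01745,-0.76,2.69,0,0,0,-0.01745,-0.76,2.69,0,0,0,-0.01745,-0.76,2.69,0,0,0,-0.01745,-0.76,2.69,0,0,0,-0.01745,-0.76,2.69,0,0,0,-0.01745,-0.76,2.69,0,0,0,-0.01745,-0.76,2.69,0,0,0,-0.01745,0,0,0,0,0,0]

```text
t: 9.62
eef_pos: [0.4762, -0.1954, 0.0948]
orientation: [[0.499, 0.867, 0.002], [0.867, -0.499, -0.001], [0.0, 0.002, -1.0]]
force: [1.5, -1.0, 6.9]
grip_width: 0.0004
```

```bash
python3 - <<'E'
from h import *
s=monitor.state();p=np.array(s['eef_pos'])-[.591,-.084,0];print(s['eef_pos'],s['force'],np.hypot(*p[:2]),np.degrees(np.arctan2(p[1],p[0]))%360)
c=save('side','c.png',(240,120,400,240),4)
f=lambda P:((proj(c,P)-[240,118])*4).round(0)[0]
for a in (218,223,228,233): 
  t=np.radians(a); print(a,f([.591+.16*np.cos(t),-.084+.16*np.sin(t),.0863]))
E
```

```text
[ 0.47624171 -0.19541768  0.09481922] [ 1.45600097 -1.00690922  6.9255707 ] 0.1599480071369023 224.1538057999183
218 [339. 228.]
223 [330. 220.]
228 [319. 211.]
233 [308. 204.]
```

View pics/c.png

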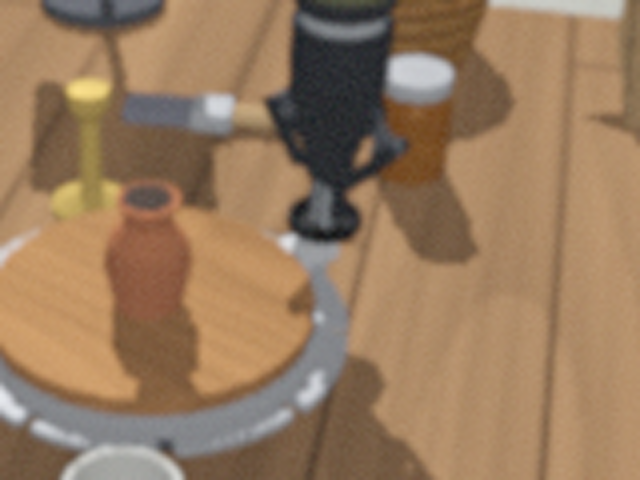

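Swung about 36.2° by pose (the view says about 225°), so about 3.7° is left. Swinging the rest.

drive_tool:
  commands: [-0.7,2.49,0,0,0,-0.0161,-0.7,2.49,0,0,0,-0.0161,-0.7,2.49,0,0,0,-0.0161,-0.7,2.49,0,0,0,-0.0161,0,0,0,0,0,0,0,0,0,0,0,0,0,0,0,0,0,0,0,0,0,0,0,0,0,0,0,0,0,0,0,0,0,0,0,0]

```text
t: 10.5
eef_pos: [0.4836, -0.2025, 0.0949]
orientation: [[0.443, 0.897, 0.002], [0.897, -0.443, -0.001], [0.0, 0.002, -1.0]]
force: [-0.3, 0.5, 5.4]
grip_width: 0.0003
```

drive_tool:
  commands: [0,0,-1,0,0,0,0,0,-1,0,0,0,0,0,-1,0,0,0,0,0,-1,0,0,0,0,0,-1,0,0,0,0,0,0,0,0,0,0,0,0,0,0,0,0,0,0,0,0,0,0,0,0,0,0,0,0,0,0,0,0,0]

```text
t: 11.33
eef_pos: [0.4829, -0.202, 0.0994]
orientation: [[0.443, 0.897, 0.001], [0.897, -0.443, 0.0], [0.0, 0.001, -1.0]]
force: [2.4, 0.4, 4.1]
grip_width: 0.0002
```

```bash
python3 - <<'E'
from h import *
s=monitor.state();p=np.array(s['eef_pos'])-[.591,-.084,0];print(s['eef_pos'],s['force'],np.hypot(*p[:2]),np.degrees(np.arctan2(p[1],p[0]))%360)
E
```

```text
[ 0.48288543 -0.20195438  0.09942188] [2.42804484 0.4087623  4.1064491 ] 0.1600062412901329 227.49226564619775
```

Still 4 N at a depth of about 6.5 mm. A riding tooth would have left the tips by now, so it looks to be rising into the notch. Raising on.

drive_tool:
  commands: [0,0,-1,0,0,0,0,0,-1,0,0,0,0,0,-1,0,0,0,0,0,-1,0,0,0,0,0,0,0,0,0,0,0,0,0,0,0,0,0,0,0,0,0,0,0,0,0,0,0,0,0,0,0,0,0,0,0,0,0,0,0]

```text
t: 12.17
eef_pos: [0.4823, -0.202, 0.1033]
orientation: [[0.443, 0.897, -0.0], [0.897, -0.443, 0.0], [-0.0, -0.0, -1.0]]
force: [2.7, -0.9, 3.0]
grip_width: 0.0001
```

drive_tool:
  commands: [0,0,-1,0,0,0,0,0,-1,0,0,0,0,0,-1,0,0,0,0,0,-3,0,0,0,0,0,-8,0,0,0,0,0,-12,0,0,0,0,0,-12,0,0,0,0,0,-12,0,0,0,0,0,-8,0,0,0,0,0,0,0,0,0]

```text
t: 13.0
eef_pos: [0.4833, -0.2027, 0.1634]
orientation: [[0.443, 0.897, 0.003], [0.897, -0.443, -0.002], [-0.0, 0.003, -1.0]]
force: [-0.3, -0.5, 0.2]
grip_width: 0.0
```

```bash
python3 - <<'E'
from h import *
s=monitor.state();print(s['t'],s['eef_pos'],s['force'])
c=save('side','d.png',(240,120,400,240),4)
f=lambda P:((proj(c,P)-[240,118])*4).round(0)[0]
for a in (222,225,228.2,231):
  t=np.radians(a); print(a,*[(z,f([.591+.16*np.cos(t),-.084+.16*np.sin(t),z])) for z in (.089,.097)])
E
```

```text
13.0 [ 0.48332447 -0.20265406  0.16336145] [-0.28745704 -0.49594752  0.16221388]
222 (0.089, array([332., 218.])) (0.097, array([333., 210.]))
225 (0.089, array([326., 213.])) (0.097, array([327., 205.]))
228.2 (0.089, array([319., 208.])) (0.097, array([320., 200.]))
231 (0.089, array([313., 204.])) (0.097, array([313., 195.]))
```

View pics/d.png

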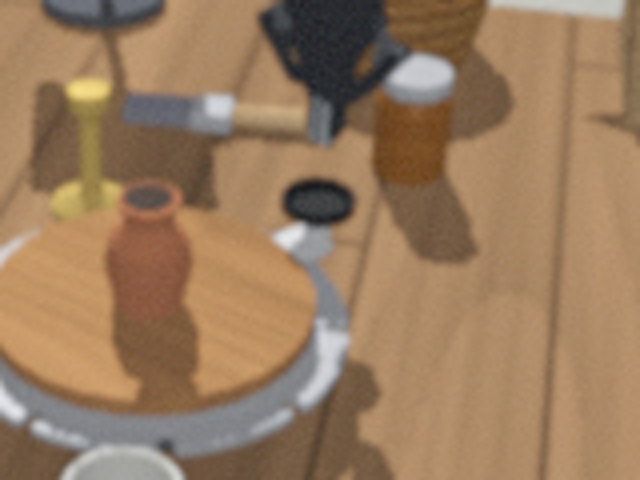

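The cap is at (319,201). The prediction for fully up at +40° is (320,200), against (319,208) if it were still riding. The vase stands at (150,250) as before. Moving clear, then one last numeric check and hand in.

drive_tool:
  commands: [0,0,-8,0,0,0,0,0,-10,0,0,0,0,0,-12,0,0,0,0,0,-12,0,0,0,0,0,-12,0,0,0,0,0,-12,0,0,0,0,0,-8,0,0,0,0,0,0,0,0,0,0,0,0,0,0,0,0,0,0,0,0,0]

```text
t: 13.88
eef_pos: [0.4821, -0.2018, 0.2349]
orientation: [[0.443, 0.897, -0.001], [0.897, -0.443, 0.001], [0.0, -0.001, -1.0]]
force: [-0.1, -0.6, 0.2]
grip_width: 0.0001
```

```bash
python3 - <<'E'
from h import *
S=cam('side');ce,st,P=cap(S,(319.75,170.2),rad=13);s=monitor.state()
print((ce-[240,120])*4,st,s['t'],s['eef_pos'],s['force']); print(manip.hand_in())
E
```

```text
[317.02325581 200.        ] [312 165  16  11  86] 13.9333 [ 0.48198086 -0.20179255  0.23463879] [-0.27774426 -0.42259375  0.43850485]
the job is handed in; nothing more can be done
None
```

I pressed the plunger about 11 mm down with the shut fingertips, swung the arm and table anticlockwise by 40° and raised the tips slowly. The plunger sprang up into the next notch. I then moved the gripper clear and handed in at about 13.9 s.

**Checks that agreed:**
- **Plunger:** the spring still pushed with about 3 N at 2–3 mm of press. That can only happen with the tooth in a notch.
- **Notch:** in the side view the cap was at (319,201). The prediction for fully up at 40° was (320,200), and (319,208) for a tooth still riding under the plate.
- **After moving clear:** a rougher automatic check put the cap at (317,200). The force on the tool was about zero.
- **Vase:** it still stands where it was on the table.

**Checks that disagreed or were not made:**
- **Side camera:** it showed a steady offset of about 2 pixels from the top camera, so I took positions from the top view and corrected the side predictions for it. Before that, the two cameras put the table centre about 15 mm apart.
- **Swing:** the pose readings came out about 1° less than commanded by the end of the main swing, so I measured the remaining angle and added it.
- **Not seen at the end:** I did not look from the top again because I expected the arm to be in the way. I did not recheck each of the other objects at the end; the candlestick, brush and jar looked unmoved in the last side view.

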